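# Draw out the reference-cell boom to its set mark and hold it

### The job

Lift the hinged lid of the grey lock box by its bar until it rests open on its stop, then push the lock button inside all the way down, so that the telescoping boom beside the box comes free. Take the boom's upright black post and draw the boom out along the scale until its pointer lines up with the upright fin of the small rider clamped on the scale, within 4 mm, and finish while holding it there, since a spring pulls it back in. Leave the rider where it is and do not disturb the other things on the bench.

Things in the scene. Friction and masses are not known exactly. Their poses are not given: they have to be found in the camera images.
- unit: boom unit fixed to the bench (place, yaw vary). Origin: bench level under the lock box's centre; x away from the robot at yaw 0, boom extends along -y. Dark steel base plate x -90 to 65, y -380 to 100, 10 mm thick. Steel scale bar on it about x -52, y -150 to -370, top z 20, lines every 10 mm. Outer tube of the boom 36 x 36 mm, top z 46, runs along y through the box and ends at y -130
- box_rim (a point): centre of the mouth of the grey lock box, 85 mm above the bench over the unit's origin; same axes as the unit. Outside 100 (x) x 160 (y) mm, walls 4 mm, closed by the lid at the start; the tube with the lock button lies inside
- cover (a joint): lid angle, rad: 0 closed, 1.8 (13 degrees past upright) resting on its stop. Plate 102 x 164 x 6 mm reaching from the hinge towards the robot when closed, 0.3 kg; let go below about 1.5 it falls shut, beyond 1.65 it lies against the stop by its weight. The hinge line is parallel to the unit's y
- cover_hinge (a point): middle of the lid's hinge line, at unit (50, 0, 88) mm; same axes as the unit
- cover_bar (a point): centre of the lid's lifting bar: round, steel, 12 mm thick, 110 mm long, parallel to the hinge and 140 mm from it, in the lid's plane, on the robot side when closed (88 mm above the bench). Two 8 mm rods 50 mm either side of the centre carry it; 32 mm free between bar and lid edge: pinched from above across the unit's x it turns in the fingers. Axes turn with the lid
- release (a joint): travel of the lock button, m: 0 up (boom locked), 0.008 fully down (boom free). Goes down at about 3 N and stays down when let go; it counts as down beyond 0.006
- release_top (a point): centre of the lock button's top: round black cap, 26 mm diameter, pressed down, on a 42 mm round steel housing (top z 60) in the lock box at unit (-5, -20) mm. Cap top 72 mm above the bench when up, 64 when down; box rim at 85. The open lid stands 55 mm or more behind it: keep a wide gripper's long side along the unit's y
- boom (a joint): extension of the boom, m: 0 fully in (locked there at the start), 0.17 fully out; grows as the boom moves along the unit's -y. When unlocked a spring pulls it in with 2 N (in) to 5 N (out)
- boom_post (a point): point to grip on the boom's upright black post, on its axis, 80 mm above the bench, 18 mm below its top. Post 24 (unit x) x 20 (unit y) mm, z 42 to 98, on a 44 x 44 mm aluminium head at unit (0, -170 - extension). A flat sensor plate, top z 42, reaches 63 mm beyond the post's axis on the -y side; the box wall is 90 mm off on the +y side when the boom is in
- boom_pointer (a point): tip of the thin pointer that reaches from the boom's head towards the robot over the scale, 40 mm above the bench, at unit (-66, -170 - extension) mm; same axes as the unit
- rider_mark (a point): edge of the rider's fin beside the pointer's path, 40 mm above the bench, at unit x -66; axes as the unit. The rider is a steel saddle 30 x 14 x 8 mm on the scale with an upright fin, 3 mm thin, on its robot side, up to z 42. It marks the wanted extension: 60 to 150 mm beyond the pointer's start. Pointer and mark agree when their unit-y coordinates do
- sample_box_a: bystander: flat white sample box 44 x 60 x 24 mm, loose, behind the boom; origin under its centre
- sample_box_b: bystander: flat white sample box 44 x 60 x 24 mm, loose, in front of the lock box; origin under its centre
- driver: bystander: small screwdriver, 150 mm long, loose, in front of the scale; origin under its middle
- spare_cell: bystander: round aluminium cell holder, 52 mm diameter, 12 mm high, loose, behind the boom's head; origin under its centre
- mouse: bystander: black computer mouse 105 x 60 x 34 mm, loose; origin under its centre
- wash_bottle: bystander: clear plastic bottle 60 mm diameter, 170 mm high, loose; origin under its centre
- cell_tray: bystander: black open tray 85 x 85 x 40 mm, loose; origin under its centre

How it is judged:
By the outcome, as a careful person would: the job done as asked, in the order asked, and still so for the second after the job is handed in, while the arm keeps its last pose, push and grip.
It also fails if it takes over 64 s, if anything falls off the work surface, if the arm or the gripper's body presses on something with over 40 N, if the wrist force passes 120 N, or if a joint passes its speed limit or range.

### The arm

A 6-joint arm with a two-finger parallel gripper is mounted at the origin on the work surface. World frame = base frame: x ahead of the robot, y to its left, z up, the work surface at z = 0. Lengths are in m, angles in rad, forces in N, time in s.
With the tool pointing down it reaches from about 0.275 to 0.75 m from the base axis. Payload 10.2 kg.
Tool frame: the origin (TCP) lies at the very end of the fingers, on their centre line; the grasp point (between the pads) lies 19 mm behind it (bot.hold_point_z is the distance from the TCP to the grasp point, in m); z points along the fingers, y is the line along which they close (so a half turn about z gives the same grasp; the last joint's range is limited). The gripper opens to 88 mm and grips with 3 to 60 N. Pads are 18 mm wide; open, the fingers measure 123 mm over their backs; the gripper's body (75 mm by 187 mm) begins 45 mm behind the grasp point.
Start: joints at [-1.389, 0.313, 1.498, -0, 1.331, -0.223], TCP at [0.207, -0.483, 0.239] pointing down, gripper open.
Joint ranges: [-2.94, 2.94], [-0.97, 2.17], [0.19, 2.56], [-1.23, 4.37], [0.02, 3.11], [-2.88, 2.88]. Speed limits (rad/s): [2.39, 2.39, 3.01, 3.14, 3.14, 3.14].

### API

Orientations are given as a unit quaternion [x, y, z, w].
In Python, from rig import bot, vision, ticket gives the robot as it stands. The module is installed in compiled form; this text tells all that it offers.
- The arm moves only by the shell command python3 -m pendant 'ROWS' [FORCE]. ROWS is JSON, a list of rows, each a list of 7 numbers: the shift along the tool's x, y, z in mm, then the turn, a rotation vector about the tool's x, y, z in degrees, then the closure, from 0 (fully open) to 1 (shut). A call has exactly 8 rows; each row is the pose to reach, as a shift and turn from the pose commanded when the call began, along the tool's axes at that moment; what a row does not reach only later rows make up. A row lasts 1/12 s, in which the tool goes at most 41.7 mm and 7.16 degrees, less where a joint would pass 70% of its speed; a pose out of reach is approached as far as the arm can. A call with a gripper value outside its range is refused whole. The fingers move at their own pace and stop on an object; FORCE is the grip in N (left out, the last holds). Time passes only in rows, so rows that repeat a pose let the fingers close, or fill a call up. It gives the time, the measured TCP pose, the force, the opening and the grip force at its end, in the units of the state.
- bot.state(): the state, without advancing time (a new reading comes with each control period).
- vision.snapshot(name): name is "scene" or "top" or "wrist"; returns the picture (480x640x3 uint8, red, green, blue); there is no depth.
- vision.calibration(name): a dict with "fx", "fy", "cx", "cy" (pixels), "world_from_camera" (4x4, takes a point from camera to world coordinates). Camera axes: x right, y down, z forward; pixel columns grow to the right and rows downward; lengths in m; the calibration is good to about 2 mm. A picture is of the moment at which its call begins: read the wrist's pose just before it. calibration takes no time and is no camera call; for the wrist camera it gives the pose at the moment of the call.
- ticket.finish_job(): hands the job in; it is judged then, once.
The state is a dict: "time_s": time; "joint_positions": joint angles; "dq": joint speeds; "joint_torque": joint torques, N m; "eef_pos": TCP position; "ee_rot": TCP orientation; "ft_force": force on the tool from outside, world axes, zero at the start; "wrist_torque": the same for the moment, N m; "finger_gap": opening from 0.0 (shut) to 1.0 (fully open); "finger_force": force on a finger pad.
Only numpy, scipy, OpenCV 4.12 (cv2) and the standard library are available. Lean on these libraries where they do the work, as an engineer would, in place of code of your own. Each camera call takes 0.05 s, during which the arm holds its last target. There are 200 camera calls.

## Working session

There is one attempt and no reset: what is moved stays moved. The work goes in short steps, Python scripts to look and compute and a shell command to move; the robot and the scene stay as the last step left them, time stands still between calls to the robot, and variables do not carry over. Pictures are saved under pics/ and viewed, at most 10 in all, crops included, and the job is handed in when it is done.

```bash
mkdir -p pics
python3 - <<'E'
from rig import bot,vision
import cv2,numpy as np
for n in("scene","top"):
    cv2.imwrite(f"pics/{n}0.png",vision.snapshot(n)[:,:,::-1])
    c=vision.calibration(n);print(n,c["fx"],c["fy"],c["cx"],c["cy"],np.round(c["world_from_camera"],4).tolist())
s=bot.state();print(s["time_s"],s["eef_pos"],s["ee_rot"],bot.hold_point_z)
E
```

```text
scene 570.9440497604343 570.9440497604343 316.28495754878315 236.13286102182678 [[-0.5907, 0.5665, -0.5746, 1.3156], [0.8069, 0.4179, -0.4175, 0.5397], [0.0036, -0.7103, -0.7039, 1.0327], [0.0, 0.0, 0.0, 1.0]]
top 437.605802468318 437.605802468318 317.4406470226196 241.42055319278683 [[0.0243, -0.9881, 0.1516, 0.3973], [-0.9989, -0.0302, -0.0369, 0.0183], [0.0411, -0.1505, -0.9878, 1.004], [0.0, 0.0, 0.0, 1.0]]
0.1 [ 0.20670455 -0.48235415  0.2382548 ] [ 9.79583631e-01  2.01036313e-01  9.41084655e-07 -5.58095694e-04] 0.0187
```

View pics/scene0.png

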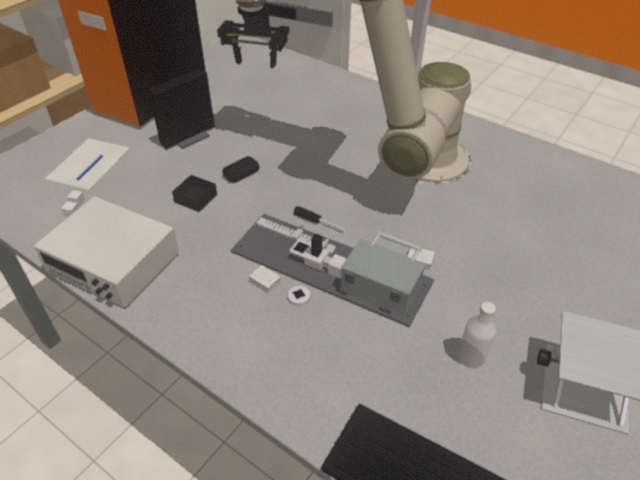

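View pics/top0.png

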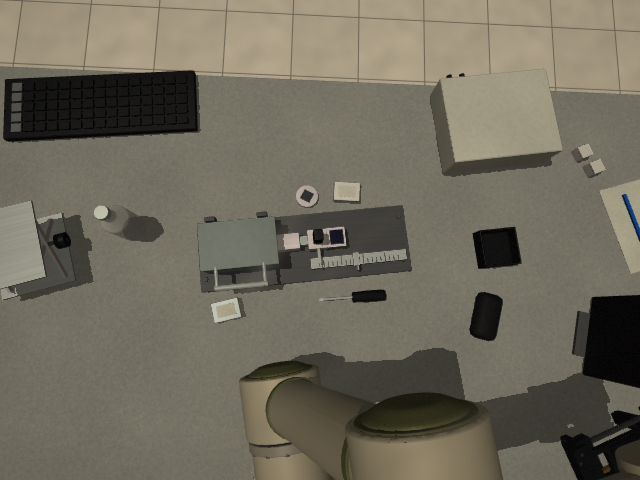

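The scene view shows the boom unit at (330,265). In the top view the box lid is at (237,243), the bar at (241,286), the post at (318,236), the rider near (358,260), and the far end of the plate at (403,206)–(410,270). I'll zoom in on both views.

```bash
cat > h.py <<'E'
import numpy as np,cv2
from rig import bot,vision
from scipy.spatial.transform import Rotation as R
def ray(c,u,v):
    T=np.array(c["world_from_camera"]);d=T[:3,:3]@[(u-c["cx"])/c["fx"],(v-c["cy"])/c["fy"],1]
    return T[:3,3],d/np.linalg.norm(d)
def plane(c,u,v,z):
    o,d=ray(c,u,v);return o+d*(z-o[2])/d[2]
def tri(rays):
    A=sum(np.eye(3)-np.outer(d,d) for o,d in rays);b=sum((np.eye(3)-np.outer(d,d))@o for o,d in rays)
    p=np.linalg.solve(A,b);return p,[np.linalg.norm(np.cross(p-o,d)) for o,d in rays]
def proj(c,p):
    T=np.linalg.inv(np.array(c["world_from_camera"]));q=T[:3,:3]@p+T[:3,3]
    return q[0]/q[2]*c["fx"]+c["cx"],q[1]/q[2]*c["fy"]+c["cy"]
E
python3 - <<'E'
import cv2,numpy as np
t=cv2.imread("pics/top0.png")[195:325,190:420];s=cv2.imread("pics/scene0.png")[200:330,225:445]
a=cv2.resize(t,(800,452),interpolation=cv2.INTER_CUBIC)
cv2.imwrite("pics/topz.png",a)
b=cv2.resize(s,(800,473),interpolation=cv2.INTER_CUBIC);cv2.imwrite("pics/scz.png",b)
E
```

```text
(no output)
```

View pics/topz.png

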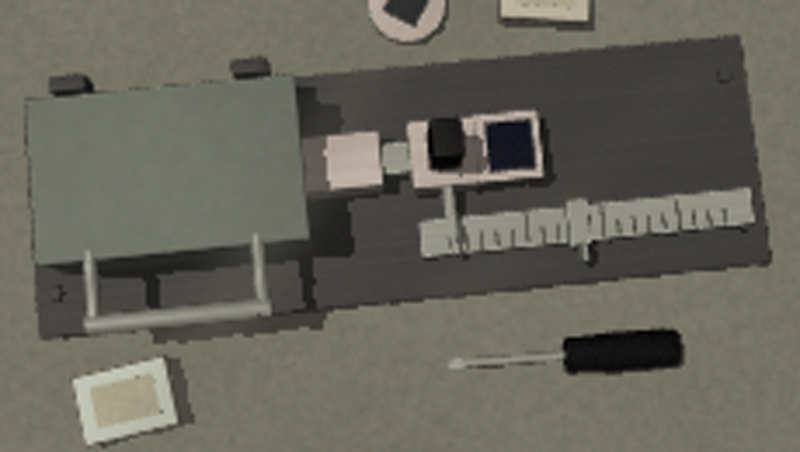

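View pics/scz.png

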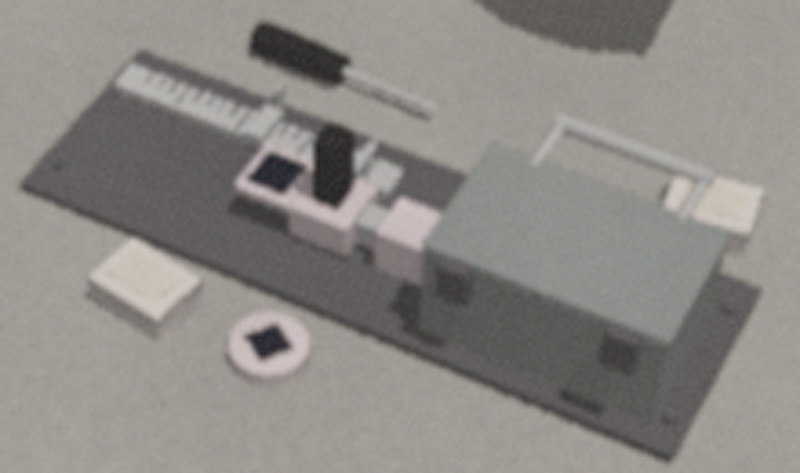

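The top zoom shows the bar from (88,325) to (268,309), the post top near (447,128), the rider fin near (587,250) and plate corners at (738,37), (770,263) and (40,338). The scene zoom shows the same bar at (563,120)–(712,180), with the post top at (334,133).

Run:
```python
from h import *
ct,cs=vision.calibration("top"),vision.calibration("scene")
T=lambda u,v:ray(ct,190+u/3.478,195+v/3.477)
S=lambda u,v:ray(cs,225+u/3.636,200+v/3.638)
P={}
for n,a,b in [("barR",(268,309),(563,122)),("barL",(88,325),(712,180)),("c+-",(738,37),(25,187)),("c--",(770,263),(140,52)),("c-+",(40,338),(760,290)),("post",(447,127),(334,135)),("fin",(585,250),(276,98))]:
    p,e=tri([T(*a),S(*b)]);P[n]=p;print(n,np.round(p*1e3,1),np.round(np.array(e)*1e3,1))
c=[plane(ct,190+u/3.478,195+v/3.477,.01) for u,v in [(738,37),(770,263),(40,338)]]
print(np.round(c,4))
for a,b in((c[2],c[1]),(P["barL"],P["barR"])):
    d=b-a;print(np.linalg.norm(d),"yaw",np.degrees(np.arctan2(d[0],-d[1])))
yaw=np.arctan2(*( (c[1]-c[2])[:2]*[1,-1]))
print(yaw)
ux=np.array([np.cos(yaw),np.sin(yaw)]);uy=np.array([-np.sin(yaw),np.cos(yaw)])
o=[]
for q,(x,y) in zip(c,[(.065,-.38),(-.09,-.38),(-.09,.1)]): o.append(q[:2]-x*ux-y*uy)
print("origins",np.round(o,4))
print("from bar",(P["barR"]+P["barL"])[:2]/2+.09*ux,"from post",P["post"][:2]+.17*uy)
```

```text
barR [444.3  89.7  82.1] [3. 3.]
barL [432.7 195.2  82.4] [1.6 1.6]
c+- [ 641.8 -215.2   -1.1] [3.6 3.6]
c-- [ 488.9 -237.7   -1.1] [1.6 1.6]
c-+ [426.9 240.4   1.5] [1. 1.]
post [555.8 -14.5  98.3] [3.2 3.2]
fin [ 491.3 -109.8   26.6] [1.7 1.7]
[[ 0.6409 -0.2158  0.01  ]
 [ 0.4886 -0.2363  0.01  ]
 [ 0.4271  0.2377  0.01  ]]
0.4779532216270228 yaw 7.391629695065557
0.10608963713027837 yaw 6.324111233464794
0.12900827526707842
origins [[0.5276 0.1527]
 [0.529  0.1521]
 [0.5293 0.1501]]
from bar [0.52775342 0.15404352] from post [0.53396951 0.15408104]
```

```bash
cat >> h.py <<'E'
import sys
YAW=np.radians(7.4); O=np.array([.5285,.152,0])
ux=np.array([np.cos(YAW),np.sin(YAW),0]);uy=np.array([-np.sin(YAW),np.cos(YAW),0])
U=lambda x,y,z:O+x*1e-3*ux+y*1e-3*uy+np.array([0,0,z*1e-3])
# grip orientations: A closes along unit x, B closes along unit y
RA=R.from_matrix(np.c_[uy,ux,[0,0,-1]]); RB=R.from_matrix(np.c_[ux,-uy,[0,0,-1]]); RC=R.from_matrix(np.c_[-ux,uy,[0,0,-1]])
def go(p,Rt):
    s=bot.state();R0=R.from_quat(s["ee_rot"])
    print("t",round(s["time_s"],2),"shift",np.round(R0.inv().apply(p-s["eef_pos"])*1e3,1),"turn",np.round(np.degrees((R0.inv()*Rt).as_rotvec()),2),
     "tcp",np.round(s["eef_pos"]*1e3,1),"F",np.round(s["ft_force"],1),"q",np.round(s["joint_positions"],2),"gap",round(float(s["finger_gap"]),3))
E
python3 -c "
from h import *
go(U(-90,0,240),RA)"
```

```text
t 0.1 shift [ 459.  -480.8   -1.1] turn [-5.00e-02 -5.00e-02 -7.42e+01] tcp [ 206.7 -482.4  238.3] F [ 0.1 -0.1  0.3] q [-1.39  0.31  1.5  -0.    1.33 -0.22] gap 1.002
```

```bash
python3 -m pendant '[[459,-481,-1,0,0,-74.2,0],[459,-481,-1,0,0,-74.2,0],[459,-481,-1,0,0,-74.2,0],[459,-481,-1,0,0,-74.2,0],[459,-481,-1,0,0,-74.2,0],[459,-481,-1,0,0,-74.2,0],[459,-481,-1,0,0,-74.2,0],[459,-481,-1,0,0,-74.2,0]]'
python3 -c "
from h import *
go(U(-90,0,240),RA)"
```

```text
time_s: 0.77
eef_pos: [0.3233, -0.1683, 0.2392]
ee_rot: [0.762, 0.648, 0.0, 0.0]
ft_force: [0.8, 0.2, 0.3]
finger_gap: 1.001
finger_force: 0.0
t 0.77 shift [323.3  65.1  -0.8] turn [  0.   -0.  -16.6] tcp [ 323.3 -168.3  239.2] F [0.8 0.2 0.3] q [-0.8  -0.05  1.92  0.    1.28 -0.64] gap 1.001
```

```bash
python3 -m pendant '[[323,65,-1,0,0,-16.6,0],[323,65,-1,0,0,-16.6,0],[323,65,-1,0,0,-16.6,0],[323,65,-1,0,0,-16.6,0],[323,65,-1,0,0,-16.6,0],[323,65,-1,0,0,-16.6,0],[323,65,-1,0,0,-16.6,0],[323,65,-1,0,0,-16.6,0]]'
python3 -c "
from h import *
go(U(-90,0,240),RA)
c=vision.calibration('wrist');im=vision.snapshot('wrist');cv2.imwrite('pics/w1.png',im[:,:,::-1])
print(c); np.save('w1.npy',c,allow_pickle=True)
for p in [(-90,0,88),(-90,-55,88),(-90,55,88),(0,-170,98),(0,-170,42),(-66,-170,40)]:print(p,np.round(proj(c,U(*p))))"
```

```text
time_s: 1.43
eef_pos: [0.4409, 0.1401, 0.24]
ee_rot: [0.662, 0.75, -0.0, -0.0]
ft_force: [1.0, -1.0, 0.0]
finger_gap: 1.0
finger_force: 0.0
t 1.43 shift [ 0.5 -1.6  0. ] turn [-0.01 -0.   -0.26] tcp [440.9 140.1 240. ] F [ 1. -1.  0.] q [ 0.05  0.17  1.67  0.    1.3  -0.07] gap 1.0
{'fx': 414.43178933613365, 'fy': 414.43178933613365, 'cx': 320.7140625820267, 'cy': 236.4600389438777, 'world_from_camera': array([[ 0.99225309,  0.11964334,  0.03345575,  0.43301623],
       [ 0.12422552, -0.95847637, -0.25669256,  0.20491582],
       [ 0.00135499,  0.25886004, -0.96591389,  0.38512511],
       [ 0.        ,  0.        ,  0.        ,  1.        ]])}
(-90, 0, 88) [318. 217.]
(-90, -55, 88) [318. 287.]
(-90, 55, 88) [317. 140.]
(0, -170, 98) [429. 423.]
(0, -170, 42) [414. 382.]
(-66, -170, 40) [344. 381.]
```

View pics/w1.png

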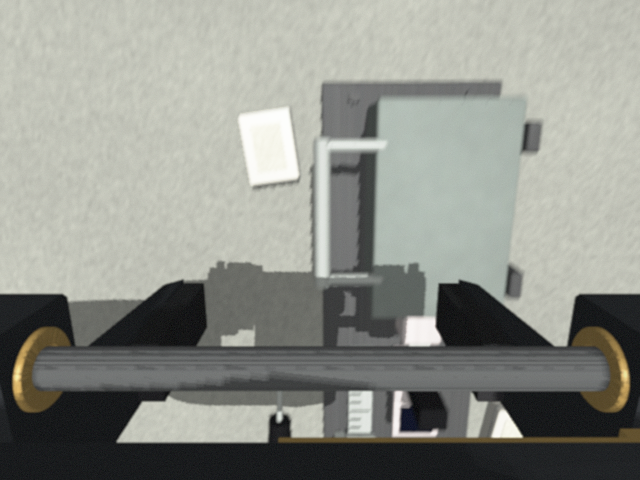

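The wrist view shows the bar as a vertical light strip at column ~321, running from row ~138 to 278, with the lid to its right. I'll measure the bar here and go down for a second view.

```bash
python3 -m pendant '[[0,0,35,0,0,0,0],[0,0,70,0,0,0,0],[0,0,70,0,0,0,0],[0,0,70,0,0,0,0],[0,0,70,0,0,0,0],[0,0,70,0,0,0,0],[0,0,70,0,0,0,0],[0,0,70,0,0,0,0]]'
cat > bar.py <<'E'
from h import *
def bar(im,r0,r1,c0,c1):
    g=cv2.GaussianBlur(im,(3,3),0).min(2).astype(int); out=[]
    for r in range(r0,r1,4):
        row=g[r,c0:c1];k=np.where(row>row.max()-35)[0];out.append((r,c0+k.min(),c0+k.max()))
    return np.array(out)
E
python3 - <<'E'
from bar import *
go(U(-90,0,107),RA)
c2=vision.calibration('wrist');im=vision.snapshot('wrist');cv2.imwrite('pics/w2.png',im[:,:,::-1]);np.save('w2.npy',c2,allow_pickle=True)
for p in [(-90,0,88),(-90,-50,88),(-90,50,88)]:print(p,np.round(proj(c2,U(*p))))
im1=cv2.imread('pics/w1.png')[:,:,::-1]
c1=np.load('w1.npy',allow_pickle=True).item()
b1=bar(im1,155,256,300,345);print(b1[::4].tolist())
b2=bar(im,100,260,270,345);print(b2[::5].tolist())
E
```

```text
time_s: 2.15
eef_pos: [0.4413, 0.1374, 0.1713]
ee_rot: [0.662, 0.749, 0.001, 0.001]
ft_force: [0.3, -0.7, 0.4]
finger_gap: 0.998
finger_force: 0.0
t 2.15 shift [ 3.2 -1.7 64.3] turn [ 0.12  0.01 -0.33] tcp [441.3 137.4 171.3] F [ 0.3 -0.7  0.4] q [ 0.05  0.24  1.78  0.    1.12 -0.08] gap 0.998
(-90, 0, 88) [317. 238.]
(-90, -50, 88) [317. 318.]
(-90, 50, 88) [316. 148.]
[[155, 318, 327], [171, 318, 327], [187, 318, 327], [203, 318, 327], [219, 318, 327], [235, 300, 327], [251, 317, 327]]
[[100, 270, 318], [120, 270, 280], [140, 270, 283], [160, 270, 324], [180, 270, 324], [200, 270, 327], [220, 315, 326], [240, 314, 326]]
```

View pics/w2.png

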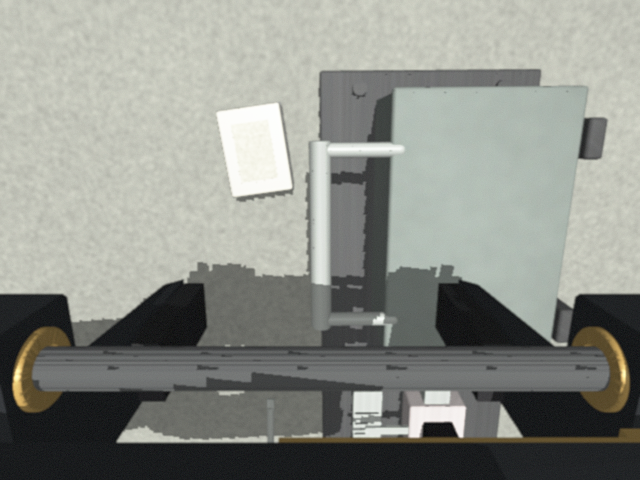

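The second view shows the rods at rows 149 and 319, and the bar at column ~320 from row 141 to 329. I'll triangulate the rods from both wrist views.

Run:
```python
from h import *
c1,c2=[np.load(f'w{i}.npy',allow_pickle=True).item() for i in(1,2)]
q=[]
for a,b in(((322.5,145.5),(320,149)),((322,278),(320.5,319))):
    p,e=tri([ray(c1,*a),ray(c2,*b)]);pp=plane(c2,*b,.088);print(np.round(p*1e3,1),np.round(np.array(e)*1e3,1),np.round(pp*1e3,1));q.append(pp)
d=q[0]-q[1];print(np.linalg.norm(d),np.degrees(np.arctan2(-d[0],d[1])))
m=(q[0]+q[1])/2;print(m,(m-U(-90,0,88))@ux*1e3,(m-U(-90,0,88))@uy*1e3)
# plate edge on left at z=.01, box-lid left edge
for b in((320,72),(539,72)):
  x=plane(c2,*b,.01)-O;print("plate corner",x@ux*1e3,x@uy*1e3)
for b in((394,88),(586,88)):
  x=plane(c2,*b,.091)-O;print("lid corner",x@ux*1e3,x@uy*1e3)
go(U(-88.5,0,70),RA)
```

```text
[433.6 201.3 301.2] [0.4 0.4] [435.1 190.   88. ]
[446.5 103.5 114.8] [0.5 0.5] [447.7  90.4  88. ]
0.10041452337447326 7.215152111561129
[0.44138342 0.14016241 0.088     ] 2.084371066916778 -0.5187685073699176
plate corner -87.3060663090948 97.66308839166761
plate corner 64.46845055098146 96.84862613220905
lid corner -49.52816750866539 80.34879675277774
lid corner 49.381697039794005 79.80596391122171
t 2.2 shift [ 3.200e+00 -1.000e-01  1.011e+02] turn [ 0.09  0.01 -0.32] tcp [441.1 137.4 171.1] F [ 1.   0.3 -0.2] q [ 0.05  0.24  1.78  0.    1.12 -0.08] gap 1.0
```

```bash
sed -i 's/O=np.array(\[.5285,.152,0\])/O=np.array([.5296,.1511,0])/' h.py
python3 -m pendant '[[0,0,0,0,0,0,0.7],[0,0,0,0,0,0,0.7],[0,0,0,0,0,0,0.7],[0,0,20,0,0,0,0.7],[0,0,20,0,0,0,0.7],[0,0,20,0,0,0,0.7],[0,0,20,0,0,0,0.7],[0,0,20,0,0,0,0.7]]' 20
python3 - <<'E'
from h import *
c=vision.calibration('wrist');im=vision.snapshot('wrist');cv2.imwrite('pics/w3.png',im[:,:,::-1]);np.save('w3.npy',c,allow_pickle=True)
go(U(-89,0,70),RA)
E
```

```text
time_s: 2.87
eef_pos: [0.4411, 0.1376, 0.1509]
ee_rot: [0.662, 0.749, 0.0, 0.0]
ft_force: [0.5, 1.1, 0.5]
finger_gap: 0.418
finger_force: 0.0
t 2.92 shift [ 2.   0.4 80.9] turn [ 0.06  0.   -0.31] tcp [441.1 137.6 150.9] F [ 0.7  0.5 -0.8] q [ 0.05  0.27  1.8   0.    1.07 -0.08] gap 0.373
```

View pics/w3.png

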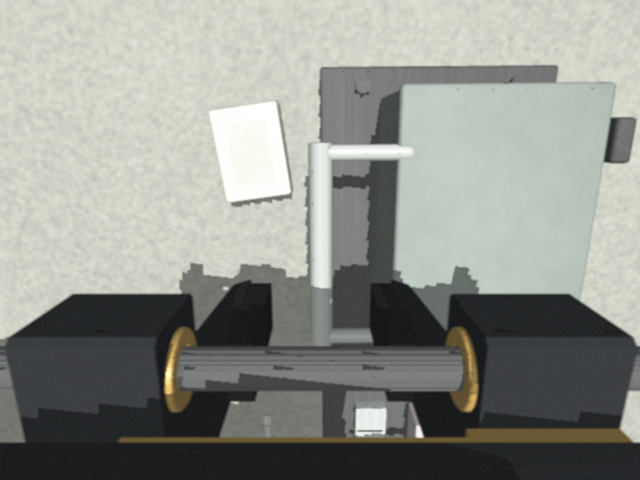

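The bar, at column ~320, sits midway between the fingers (272–372), so I'm going down and pinching.

```bash
python3 -m pendant '[[0,0,10,0,0,0,0.7],[0,0,30,0,0,0,0.7],[0,0,50,0,0,0,0.7],[0,0,70,0,0,0,0.7],[0,0,81,0,0,0,0.7],[0,0,81,0,0,0,0.7],[0,0,81,0,0,0,0.9],[0,0,81,0,0,0,1]]' 20
python3 -m pendant '[[0,0,0,0,0,0,1],[0,0,0,0,0,0,1],[0,0,0,0,0,0,1],[0,0,0,0,0,0,1],[0,0,0,0,0,0,1],[0,0,0,0,0,0,1],[0,0,0,0,0,0,1],[0,0,0,0,0,0,1]]' 20
python3 - <<'E'
from h import *
go(U(-89,0,70),RA)
for t in np.arange(0,1.81,.1): print(round(t,2),np.round(140*(1-np.cos(t))),np.round(140*np.sin(t)))
E
```

```text
time_s: 3.58
eef_pos: [0.4414, 0.1376, 0.0702]
ee_rot: [0.662, 0.75, 0.001, 0.001]
ft_force: [0.2, -0.2, -0.2]
finger_gap: 0.172
finger_force: 0.0
time_s: 4.25
eef_pos: [0.4412, 0.1376, 0.0701]
ee_rot: [0.662, 0.749, 0.0, 0.001]
ft_force: [-2.7, -0.9, 6.7]
finger_gap: 0.118
finger_force: 19.4
t 4.25 shift [2.  0.4 0.1] turn [ 0.08  0.01 -0.31] tcp [441.2 137.6  70.1] F [-2.7 -0.9  6.7] q [ 0.05  0.4   1.88 -0.    0.86 -0.08] gap 0.118
0.0 0.0 0.0
0.1 1.0 14.0
0.2 3.0 28.0
0.3 6.0 41.0
0.4 11.0 55.0
0.5 17.0 67.0
0.6 24.0 79.0
0.7 33.0 90.0
0.8 42.0 100.0
0.9 53.0 110.0
1.0 64.0 118.0
1.1 76.0 125.0
1.2 89.0 130.0
1.3 103.0 135.0
1.4 116.0 138.0
1.5 130.0 140.0
1.6 144.0 140.0
1.7 158.0 139.0
1.8 172.0 136.0
```

```bash
python3 -m pendant '[[0,1,-14,0,0,0,1],[0,3,-28,0,0,0,1],[0,6,-41,0,0,0,1],[0,11,-55,0,0,0,1],[0,17,-67,0,0,0,1],[0,24,-79,0,0,0,1],[0,33,-90,0,0,0,1],[0,33,-90,0,0,0,1]]' 20
python3 - <<'E'
from h import *
s=bot.state();b=s["eef_pos"]+[0,0,.0187]-U(50,0,88);print(b@ux*1e3,b[2]*1e3,np.hypot(b@ux,b[2]),np.arctan2(b[2],-(b@ux)),s["ft_force"])
go(U(-56,0,160),RA)
E
```

```text
time_s: 4.92
eef_pos: [0.4771, 0.1422, 0.1607]
ee_rot: [0.662, 0.749, 0.004, 0.003]
ft_force: [14.2, 4.9, -15.7]
finger_gap: 0.113
finger_force: 21.0
-103.18855336357343 91.3683711632911 0.13782618326827442 0.7247183843416166 [ 14.16739696   4.85153893 -15.69246588]
t 4.92 shift [ 2.  -2.8  0.6] turn [ 0.5  -0.05 -0.35] tcp [477.1 142.2 160.7] F [ 14.2   4.9 -15.7] q [ 0.05  0.33  1.69  0.    1.11 -0.07] gap 0.113
```

```bash
python3 -m pendant '[[0,3,3,0,0,0,1],[0,8,-3,0,0,0,1],[0,12,-7,0,0,0,1],[0,18,-12,0,0,0,1],[0,23,-17,0,0,0,1],[0,29,-22,0,0,0,1],[0,34,-25,0,0,0,1],[0,34,-25,0,0,0,1]]' 20
python3 - <<'E'
from h import *
s=bot.state();b=s["eef_pos"]+[0,0,.0187]-U(50,0,88);print(b@ux*1e3,b[2]*1e3,np.hypot(b@ux,b[2]),np.arctan2(b[2],-(b@ux)),s["ft_force"])
go(U(-56,0,160),RA)
E
```

```text
time_s: 5.58
eef_pos: [0.5081, 0.1462, 0.184]
ee_rot: [0.662, 0.749, 0.0, -0.0]
ft_force: [2.1, 3.3, -6.5]
finger_gap: 0.102
finger_force: 20.3
-71.98958935230752 114.66194966389726 0.1353878269115801 1.010155926263753 [ 2.06130052  3.33655694 -6.46024336]
t 5.58 shift [  1.8 -34.   24. ] turn [ 0.01 -0.05 -0.31] tcp [508.1 146.2 184. ] F [ 2.1  3.3 -6.5] q [ 0.06  0.37  1.57  0.    1.2  -0.07] gap 0.102
```

```bash
python3 -m pendant '[[0,6,4,0,0,0,1],[0,11,-7,0,0,0,1],[0,17,-10,0,0,0,1],[0,23,-12,0,0,0,1],[0,30,-14,0,0,0,1],[0,36,-16,0,0,0,1],[0,43,-18,0,0,0,1],[0,50,-19,0,0,0,1]]' 20
python3 - <<'E'
from h import *
s=bot.state();b=s["eef_pos"]+[0,0,.0187]-U(50,0,88);print(b@ux*1e3,b[2]*1e3,np.hypot(b@ux,b[2]),np.arctan2(b[2],-(b@ux)),s["ft_force"])
go(U(-56,0,160),RA)
E
```

```text
time_s: 6.25
eef_pos: [0.5569, 0.152, 0.2024]
ee_rot: [0.662, 0.749, -0.001, -0.001]
ft_force: [-0.3, 2.0, -14.4]
finger_gap: 0.107
finger_force: 20.9
-22.83389260708255 133.10003409831936 0.13504445834082032 1.4008958474049893 [ -0.26170499   2.03826812 -14.3657848 ]
t 6.25 shift [  2.1 -83.1  42.6] turn [-0.15 -0.01 -0.31] tcp [556.9 152.  202.4] F [ -0.3   2.  -14.4] q [ 0.06  0.46  1.39  0.    1.3  -0.06] gap 0.107
```

```bash
python3 -m pendant '[[0,7,1,0,0,0,1],[0,14,1,0,0,0,1],[0,21,1,0,0,0,1],[0,28,1,0,0,0,1],[0,35,2,0,0,0,1],[0,42,2,0,0,0,1],[0,49,3,0,0,0,1],[0,49,3,0,0,0,1]]' 20
python3 - <<'E'
from h import *
s=bot.state();b=s["eef_pos"]+[0,0,.0187]-U(50,0,88);print(b@ux*1e3,b[2]*1e3,np.hypot(b@ux,b[2]),np.arctan2(b[2],-(b@ux)),s["ft_force"])
go(U(-56,0,160),RA)
E
```

```text
time_s: 6.92
eef_pos: [0.6064, 0.1584, 0.1997]
ee_rot: [0.662, 0.75, 0.0, -0.0]
ft_force: [-1.0, 3.8, -2.8]
finger_gap: 0.1
finger_force: 20.3
27.15044604403468 130.41302510086516 0.13320924831387995 1.7760525650099472 [-0.95298818  3.82332735 -2.75951056]
t 6.92 shift [   1.9 -133.2   39.7] turn [ 0.01 -0.04 -0.3 ] tcp [606.4 158.4 199.7] F [-1.   3.8 -2.8] q [ 0.07  0.57  1.22  0.    1.35 -0.06] gap 0.1
```

```bash
python3 -m pendant '[[0,0,0,0,0,0,0.5],[0,0,0,0,0,0,0.5],[0,0,0,0,0,0,0.5],[0,0,0,0,0,0,0.5],[0,0,-15,0,0,0,0.5],[0,0,-40,0,0,0,0.5],[0,0,-60,0,0,0,0.5],[0,0,-60,0,0,0,0.5]]' 20
python3 - <<'E'
from h import *
s=vision.snapshot("scene");t=vision.snapshot("top")
a=cv2.resize(s[150:330,225:475],(400,288),interpolation=3);b=cv2.resize(t[170:325,190:420],(400,270),interpolation=3)
cv2.imwrite("pics/chk1.png",np.vstack([a,b])[:,:,::-1])
go(U(-5,-20,170),RC)
E
```

```text
time_s: 7.58
eef_pos: [0.6066, 0.1579, 0.265]
ee_rot: [0.662, 0.749, 0.003, 0.003]
ft_force: [0.7, -0.7, 0.9]
finger_gap: 0.5
finger_force: 0.0
t 7.68 shift [-17.4 -81.2  90.3] turn [ 4.000e-02  6.000e-02 -9.032e+01] tcp [605.6 157.9 260.4] F [-0.3 -0.2 -0.8] q [ 0.07  0.53  1.12 -0.    1.49 -0.06] gap 0.498
```

View pics/chk1.png

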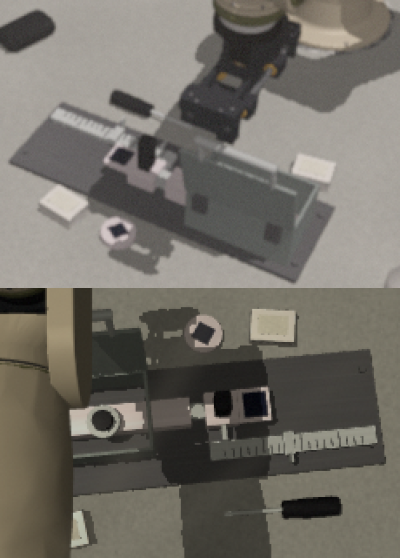

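The lid stands open on its stop, and in the top view the button's black cap is at composite (103,418), which is (249,245) in the original. I'll move above it with the gripper shut and turned.

```bash
python3 -m pendant '[[-8,-40,0,0,0,-7,1],[-17,-81,0,0,0,-14,1],[-17,-81,0,0,0,-21,1],[-17,-81,0,0,0,-28,1],[-17,-81,0,0,0,-35,1],[-17,-81,0,0,0,-42,1],[-17,-81,0,0,0,-49,1],[-17,-81,0,0,0,-56,1]]' 20
python3 - <<'E'
from h import *
c=vision.calibration("top");p=plane(c,249.2,244.8,.072)-O;print("button",p@ux*1e3,p@uy*1e3)
go(U(-5,-20,150),RC)
E
```

```text
time_s: 8.35
eef_pos: [0.5267, 0.131, 0.2587]
ee_rot: [0.23, 0.973, -0.0, -0.001]
ft_force: [0.2, -0.8, -0.0]
finger_gap: 0.002
finger_force: 0.0
button -3.799205909509086 -21.399652848630872
t 8.35 shift [ -0.9   0.  108.7] turn [-3.000e-02 -1.300e-01 -3.397e+01] tcp [526.7 131.  258.7] F [ 0.2 -0.8 -0. ] q [ 0.03  0.34  1.41 -0.    1.4  -1.08] gap 0.002
```

```bash
python3 -m pendant '[[-1,0,25,0,0,-7,1],[-1,0,60,0,0,-14,1],[-1,0,100,0,0,-21,1],[-1,0,130,0,0,-28,1],[-1,0,155,0,0,-34,1],[-1,0,165,0,0,-34,1],[-1,0,165,0,0,-34,1],[-1,0,165,0,0,-34,1]]' 20
python3 - <<'E'
from h import *
go(U(-5,-20,64),RC)
c=vision.calibration("wrist");im=vision.snapshot("wrist");cv2.imwrite("pics/w4.png",im[:,:,::-1])
E
```

```text
time_s: 9.02
eef_pos: [0.5282, 0.1307, 0.0956]
ee_rot: [-0.06, 0.998, -0.0, -0.0]
ft_force: [0.0, 0.2, 0.4]
finger_gap: 0.003
finger_force: 0.0
t 9.02 shift [ 1.   0.1 31.6] turn [-0.   -0.   -0.49] tcp [528.2 130.7  95.6] F [0.  0.2 0.4] q [ 0.03  0.51  1.61 -0.    1.02 -1.66] gap 0.003
```

```bash
python3 -m pendant '[[1,0,10,0,0,0,1],[1,0,18,0,0,0,1],[1,0,23,0,0,0,1],[1,0,27,0,0,0,1],[1,0,30,0,0,0,1],[1,0,32,0,0,0,1],[1,0,33,0,0,0,1],[1,0,33,0,0,0,1]]' 20
python3 -c "
from h import *
go(U(-5,-20,64),RC)"
```

```text
time_s: 9.73
eef_pos: [0.5271, 0.1306, 0.0642]
ee_rot: [-0.062, 0.998, -0.0, 0.0]
ft_force: [-10.3, -1.3, 22.7]
finger_gap: 0.006
finger_force: 11.5
t 9.73 shift [-0.1  0.   0.2] turn [-0.02  0.   -0.3 ] tcp [527.1 130.6  64.2] F [-10.3  -1.3  22.7] q [ 0.03  0.55  1.64 -0.    0.95 -1.67] gap 0.006
```

The button bottomed at z = 64.2 mm with 22.7 N. Now I'll rise and move to above the post.

```bash
python3 -m pendant '[[0,0,-30,0,0,-0.3,1],[0,0,-70,0,0,-0.3,0.5],[0,0,-106,0,0,-0.3,0],[0,-40,-106,0,0,-0.3,0],[0,-80,-106,0,0,-0.3,0],[0,-120,-106,0,0,-0.3,0],[0,-150,-106,0,0,-0.3,0],[0,-150,-106,0,0,-0.3,0]]' 20
python3 - <<'E'
from h import *
go(U(0,-170,61),RC)
c=vision.calibration("wrist");im=vision.snapshot("wrist");cv2.imwrite("pics/w5.png",im[:,:,::-1]);np.save("w5.npy",c,allow_pickle=True)
for p in [(0,-170,98),(0,-170,42),(-66,-170,40),(-66,-270,40),(-52,-370,20),(-52,-150,20)]:print(p,np.round(proj(c,U(*p))))
E
```

```text
time_s: 10.4
eef_pos: [0.5463, -0.0231, 0.1681]
ee_rot: [-0.062, 0.998, -0.001, 0.0]
ft_force: [0.3, -0.1, -0.2]
finger_gap: 0.512
finger_force: 0.0
t 10.4 shift [ -5.8   5.  107.1] turn [-0.08  0.04 -0.29] tcp [546.3 -23.1 168.1] F [ 0.3 -0.1 -0.2] q [-0.26  0.42  1.53 -0.    1.18 -1.95] gap 0.512
(0, -170, 98) [332. 261.]
(0, -170, 42) [330. 235.]
(-66, -170, 40) [330. 134.]
(-66, -270, 40) [174. 135.]
(-52, -370, 20) [ 42. 156.]
(-52, -150, 20) [358. 154.]
```

View pics/w5.png

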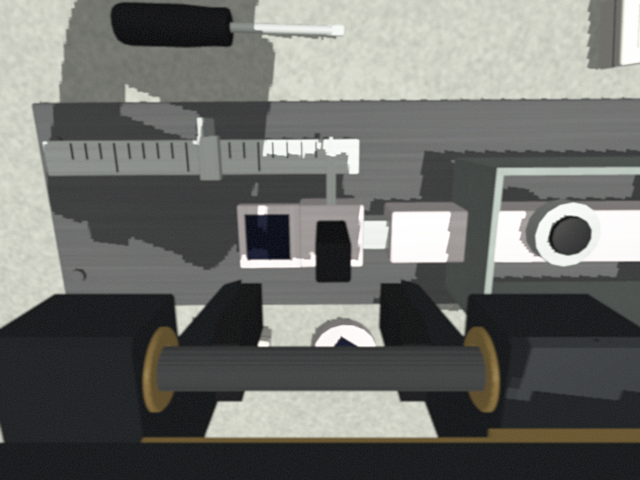

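The post top is at (333,265), against a prediction of (332,261). The pointer is at column ~331, the rider saddle at ~209 and the fin at ~203 in rows 118–140. I'll read the pixel profiles.

Run:
```python
import cv2
g=cv2.imread("pics/w5.png",0)
print("cols190-222")
for r in range(114,150,3):print(r,g[r,190:224].tolist())
print("pointer 320-345")
for r in list(range(128,160,4))+[175,185,195]:print(r,g[r,318:352].tolist())
```

```text
cols190-222
114 [109, 112, 110, 110, 109, 110, 106, 101, 93, 74, 62, 61, 63, 60, 63, 62, 60, 61, 61, 62, 57, 61, 61, 60, 60, 63, 64, 59, 62, 61, 62, 62, 64, 61]
117 [114, 115, 116, 113, 114, 111, 120, 148, 162, 163, 160, 139, 112, 90, 78, 72, 75, 73, 70, 73, 69, 68, 70, 66, 67, 63, 64, 65, 64, 63, 64, 62, 64, 64]
120 [113, 113, 114, 111, 112, 115, 148, 207, 236, 241, 240, 225, 177, 134, 104, 97, 93, 92, 93, 96, 94, 95, 92, 85, 75, 62, 65, 64, 65, 65, 64, 62, 64, 60]
123 [117, 117, 117, 115, 115, 109, 131, 194, 232, 240, 239, 224, 169, 118, 95, 93, 93, 96, 93, 95, 96, 95, 94, 87, 77, 66, 67, 61, 66, 65, 65, 64, 62, 64]
126 [111, 112, 109, 110, 107, 97, 113, 173, 226, 236, 223, 178, 134, 104, 92, 91, 96, 95, 93, 96, 96, 96, 94, 86, 75, 66, 62, 63, 62, 64, 65, 60, 63, 63]
129 [114, 113, 111, 112, 109, 97, 102, 154, 222, 233, 210, 163, 125, 105, 95, 96, 92, 98, 95, 95, 93, 96, 96, 92, 82, 71, 61, 62, 65, 63, 59, 64, 60, 63]
132 [107, 109, 107, 110, 109, 104, 117, 154, 212, 230, 204, 159, 130, 107, 96, 94, 94, 92, 94, 94, 96, 93, 96, 89, 83, 68, 61, 57, 61, 61, 64, 63, 62, 60]
135 [111, 1
[... 2017 characters left out ...]
 202, 196, 198, 194, 210, 232, 244, 249, 250, 250, 251]
156 [137, 143, 140, 137, 138, 138, 137, 139, 140, 140, 143, 149, 166, 184, 194, 192, 187, 172, 151, 141, 135, 138, 139, 140, 139, 138, 140, 138, 138, 159, 216, 244, 249, 249]
175 [63, 63, 65, 63, 64, 64, 65, 79, 108, 131, 142, 143, 141, 139, 142, 141, 135, 115, 89, 67, 65, 64, 64, 62, 70, 92, 108, 118, 114, 115, 114, 114, 114, 114]
185 [67, 65, 62, 63, 66, 64, 60, 78, 107, 134, 141, 144, 139, 138, 138, 141, 136, 116, 89, 65, 63, 63, 64, 73, 93, 102, 112, 117, 118, 115, 117, 116, 115, 116]
195 [61, 60, 63, 61, 61, 58, 62, 77, 105, 130, 141, 139, 139, 140, 138, 139, 135, 113, 84, 67, 60, 62, 62, 63, 62, 63, 67, 75, 78, 77, 75, 81, 76, 82]
```

Run:
```python
from h import *
c=np.load("w5.npy",allow_pickle=True).item()
f=lambda u,v,z:[round(float((plane(c,u,v,z)-O)@a)*1e3,1) for a in(ux,uy)]
print("tip",f(331,136,.04),"fin",f(199.2,129,.042),"post top",f(333,265,.098))
ct=vision.calibration("top")
p=plane(ct,190+586/3.478,195+245/3.477,.042)-O;print("fin top cam",p@ux*1e3,p@uy*1e3)
go(U(0,-170,61),RC)
```

```text
tip [-64.9, -169.2] fin [-69.7, -252.8] post top [2.3, -169.3]
fin top cam -69.02676995532676 -254.2412605582518
t 10.45 shift [ -5.9   2.5 107. ] turn [-0.01  0.01 -0.24] tcp [545.9 -20.7 168. ] F [-0.9  0.6  0.6] q [-0.25  0.42  1.53 -0.    1.18 -1.95] gap 0.557
```

```bash
python3 -m pendant '[[-6,3,0,0,0,0,0],[-6,3,25,0,0,0,0],[-6,3,50,0,0,0,0],[-6,3,75,0,0,0,0],[-6,3,97,0,0,0,0],[-6,3,107,0,0,0,0],[-6,3,107,0,0,0,0],[-6,3,107,0,0,0,1]]' 30
python3 -m pendant '[[0,0,0,0,0,0,1],[0,0,0,0,0,0,1],[0,0,0,0,0,0,1],[0,0,0,0,0,0,1],[0,0,0,0,0,0,1],[0,0,0,0,0,0,1],[0,0,0,0,0,0,1],[0,0,0,0,0,0,1]]' 30
python3 -c "
from h import *
go(U(0,-170,61),RC)"
```

```text
time_s: 11.12
eef_pos: [0.5516, -0.0138, 0.0618]
ee_rot: [-0.065, 0.998, -0.0, 0.0]
ft_force: [0.9, 0.2, 0.0]
finger_gap: 0.947
finger_force: 0.0
time_s: 11.78
eef_pos: [0.5512, -0.0146, 0.0612]
ee_rot: [-0.064, 0.998, -0.0, -0.0]
ft_force: [0.2, -0.1, 0.2]
finger_gap: 0.344
finger_force: 0.0
t 11.78 shift [ 0.1 -2.9  0.2] turn [-0.   -0.   -0.01] tcp [551.2 -14.6  61.2] F [ 0.2 -0.1  0.2] q [-0.24  0.57  1.62 -0.    0.95 -1.94] gap 0.344
```

Still closing. I'll finish the grip, then draw out about 84 mm, which is tool −y.

```bash
python3 -m pendant '[[0,0,0,0,0,0,1],[0,0,0,0,0,0,1],[0,0,0,0,0,0,1],[0,0,0,0,0,0,1],[0,0,0,0,0,0,1],[0,0,0,0,0,0,1],[0,-2,0,0,0,0,1],[0,-5,0,0,0,0,1]]' 30
python3 -m pendant '[[0,-5,0,0,0,0,1],[0,-10,0,0,0,0,1],[0,-16,0,0,0,0,1],[0,-22,0,0,0,0,1],[0,-28,0,0,0,0,1],[0,-34,0,0,0,0,1],[0,-38,0,0,0,0,1],[0,-38,0,0,0,0,1]]' 30
python3 -c "
from h import *
go(U(0,-170,61),RC)"
```

```text
time_s: 12.45
eef_pos: [0.5518, -0.0191, 0.0612]
ee_rot: [-0.064, 0.998, 0.0, -0.0]
ft_force: [0.1, 2.4, 0.2]
finger_gap: 0.223
finger_force: 30.0
time_s: 13.12
eef_pos: [0.5569, -0.0582, 0.0612]
ee_rot: [-0.064, 0.998, -0.0, 0.0]
ft_force: [1.3, 3.2, -0.1]
finger_gap: 0.227
finger_force: 30.0
t 13.12 shift [ 0.2 41.1  0.2] turn [-0.02  0.02 -0.06] tcp [556.9 -58.2  61.2] F [ 1.3  3.2 -0.1] q [-0.31  0.59  1.59 -0.    0.97 -2.01] gap 0.227
```

```bash
python3 -m pendant '[[0,-5,0,0,0,0,1],[0,-10,0,0,0,0,1],[0,-16,0,0,0,0,1],[0,-22,0,0,0,0,1],[0,-28,0,0,0,0,1],[0,-34,0,0,0,0,1],[0,-38,0,0,0,0,1],[0,-38,0,0,0,0,1]]' 30
python3 - <<'E'
from h import *
go(U(0,-253.6,61),RC)
c=vision.calibration("wrist");im=vision.snapshot("wrist");cv2.imwrite("pics/w6.png",im[:,:,::-1]);np.save("w6.npy",c,allow_pickle=True)
for p in [(-66,-253,40),(-66,-249,40)]:print(np.round(proj(c,U(*p))))
t=vision.snapshot("top");s=vision.snapshot("scene")
x=cv2.resize(im[40:320,200:440],(480,560),interpolation=3)
y=cv2.resize(t[225:275,320:400],(320,200),interpolation=3);z=cv2.resize(s[195:275,250:350],(320,256),interpolation=3)
col=np.zeros((560,320,3),np.uint8);col[:200]=y;col[200:456]=z
cv2.imwrite("pics/chk2.png",np.hstack([x,col])[:,:,::-1])
E
```

```text
time_s: 13.78
eef_pos: [0.5619, -0.0957, 0.0612]
ee_rot: [-0.064, 0.998, -0.0, 0.0]
ft_force: [2.8, 1.8, -0.2]
finger_gap: 0.221
finger_force: 30.0
t 13.78 shift [ 0.2 -4.7  0.2] turn [-0.02  0.03 -0.05] tcp [561.9 -95.7  61.2] F [ 2.8  1.8 -0.2] q [-0.37  0.6   1.56 -0.    0.98 -2.07] gap 0.221
[312. 124.]
[323. 124.]
```

View pics/chk2.png

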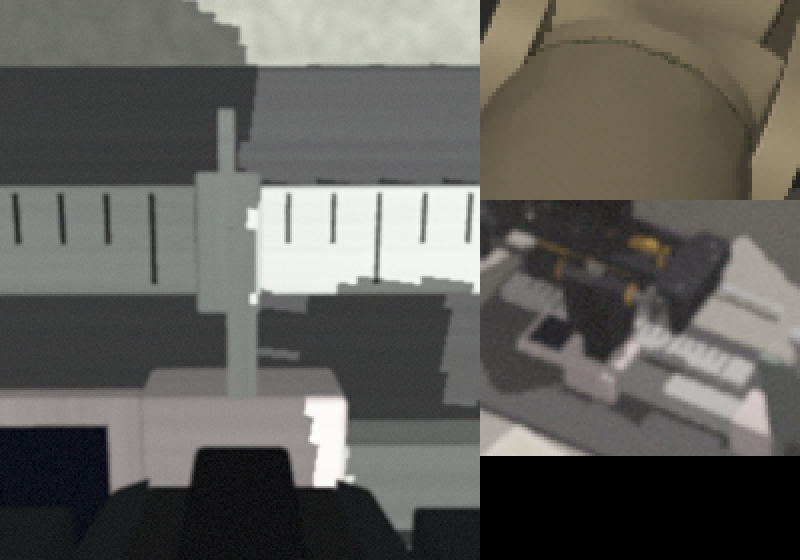

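The wrist crop shows the pointer bar at image column ~321 and the fin at ~313, so about 3 mm remain. Measuring more precisely from the pixels.

```bash
cat > m.py <<'E'
from h import *
def meas(im,c):
    g=cv2.GaussianBlur(im,(1,5),0).max(2).astype(float)
    def ctr(r,a,b):
        d=np.diff(np.interp(np.arange(a,b,.1),np.arange(a,b),g[r,a:b]),n=1)
        d=cv2.GaussianBlur(d.reshape(1,-1),(31,1),8)[0];i,j=d.argmax(),d.argmin();return a+.1*i,a+.1*j
    f=lambda u,v,z:float((plane(c,u,v,z)-O)@uy)*1e3
    for n,rows,z in(("fin",range(98,124,6),.042),("ptr",range(200,230,6),.040)):
        for r in rows:
            l,h=ctr(r,300,340 if n=="ptr" else 324);print(n,r,round(l,1),round(h,1),"y",round(f((l+h)/2,r,z),2))
E
python3 -c "
from m import *
meas(cv2.imread('pics/w6.png')[:,:,::-1],np.load('w6.npy',allow_pickle=True).item())"
```

```text
fin 98 308.4 316.8 y -252.85
fin 104 308.4 317.0 y -252.83
fin 110 308.3 317.0 y -252.86
fin 116 308.4 316.6 y -252.93
fin 122 308.5 316.6 y -252.93
ptr 200 312.5 328.1 y -250.0
ptr 206 312.9 328.2 y -249.9
ptr 212 312.9 328.0 y -249.95
ptr 218 312.9 327.9 y -249.97
ptr 224 313.2 327.9 y -249.91
```

```bash
python3 -m pendant '[[0,-1,0,0,0,0,1],[0,-2,0,0,0,0,1],[0,-3,0,0,0,0,1],[0,-3,0,0,0,0,1],[0,-3,0,0,0,0,1],[0,-3,0,0,0,0,1],[0,-3,0,0,0,0,1],[0,-3,0,0,0,0,1]]' 30
python3 - <<'E'
from m import *
c=vision.calibration("wrist");im=vision.snapshot("wrist");cv2.imwrite("pics/w7.png",im[:,:,::-1]);meas(im,c)
t=vision.snapshot("top");cv2.imwrite("pics/t7.png",t[:,:,::-1])
E
```

```text
time_s: 14.6
eef_pos: [0.5621, -0.0975, 0.0612]
ee_rot: [-0.065, 0.998, -0.0, 0.0]
ft_force: [4.2, 3.8, -1.3]
finger_gap: 0.224
finger_force: 30.0
fin 98 313.5 321.8 y -252.94
fin 104 313.6 321.8 y -252.93
fin 110 313.6 321.6 y -252.97
fin 116 313.6 321.7 y -252.95
fin 122 313.5 321.6 y -253.0
ptr 200 313.0 328.1 y -251.86
ptr 206 312.9 328.2 y -251.86
ptr 212 312.9 328.1 y -251.88
ptr 218 312.9 328.1 y -251.88
ptr 224 313.2 327.8 y -251.88
```

```bash
python3 -m pendant '[[0,-1,0,0,0,0,1],[0,-1.2,0,0,0,0,1],[0,-1.2,0,0,0,0,1],[0,-1.2,0,0,0,0,1],[0,-1.2,0,0,0,0,1],[0,-1.2,0,0,0,0,1],[0,-1.2,0,0,0,0,1],[0,-1.2,0,0,0,0,1]]' 30
python3 - <<'E'
from m import *
c=vision.calibration("wrist");im=vision.snapshot("wrist");meas(im,c);print(bot.state()["time_s"])
from rig import ticket
ticket.finish_job()
E
```

```text
time_s: 15.37
eef_pos: [0.5623, -0.0987, 0.0612]
ee_rot: [-0.065, 0.998, 0.0, 0.0]
ft_force: [3.0, 4.1, -1.2]
finger_gap: 0.224
finger_force: 30.0
fin 98 316.5 312.5 y -255.25
fin 104 316.5 310.5 y -255.64
fin 110 316.6 300.0 y -257.62
fin 116 316.6 312.6 y -255.24
fin 122 316.5 312.7 y -255.25
ptr 200 313.0 328.2 y -252.96
ptr 206 312.9 328.0 y -253.02
ptr 212 312.9 328.0 y -253.02
ptr 218 313.0 328.0 y -253.0
ptr 224 313.3 327.8 y -252.98
15.4167
the job is handed in; nothing more can be done
```

The job is handed in at 15.4 s: lid left open on its stop, button pressed fully down, and the boom held with its pointer at unit y −253.0 mm against the fin at −252.95 mm (fin taken from the image before the last 1.2 mm move, because the last one missed its edge).

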